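Give the three planters back their own saucers

TASK

The three small clay planters are standing on one another's saucers: stand each one upright in the saucer of its own shape (round in round, square in square, oblong in oblong), in the middle and with straight sides lined up with the saucer's sides. The plaster bat is free for parking a pot on the way and ends up empty. The pots are brittle: set them down rather than dropping them, do not tip them over, and leave the jar, the mug and the brush where they are.

Things in the scene. Friction and masses are not known exactly. Their poses are not given: they have to be found in the camera images.
- round_pot: Round terracotta planter, open at the top, straight-sided: 62 mm across at the foot, 64 mm at the rim, 70 mm high, walls 5 mm, about 0.13 to 0.25 kg. Origin: centre of the underside; z up. Starts in a saucer of another shape.
- square_pot: Square terracotta planter, open at the top, upright sides 58 x 58 mm, 80 mm high, walls 5 mm, about 0.17 to 0.34 kg. Origin: centre of the underside; z up, x and y square to its sides. Starts in a saucer of another shape.
- oblong_pot: Oblong terracotta planter, open at the top, upright sides: 90 mm along its x, 50 mm along its y, 60 mm high, walls 5 mm, about 0.15 to 0.31 kg. Origin: centre of the underside; z up. Starts in a saucer of another shape.
- round_saucer: Round terracotta saucer, 136 mm across at the rim, 14 mm high, rim wall 6 mm; its flat inner floor is 6 mm above its underside and about 114 mm across. Fixed to the table. Origin: centre of the underside; z up.
- square_saucer: Square terracotta saucer, 112 x 112 mm outside, 14 mm high, rim wall 6 mm; flat inner floor 100 x 100 mm, 6 mm above its underside. Fixed to the table. Origin: centre of the underside; z up, x and y square to its sides.
- oblong_saucer: Oblong terracotta saucer, 160 mm along its x and 92 mm along its y outside, 14 mm high, rim wall 6 mm; flat inner floor 148 x 80 mm, 6 mm above its underside. Fixed to the table. Origin: centre of the underside; z up.
- bat: Pale plaster bat, a plain flat disc 150 mm across and 16 mm thick without a rim, empty at the start: the free spot. Fixed to the table. Origin: centre of the underside; z up (its top lies 16 mm above).
- jar: Bystander: closed amber glass jar with a white cap, 66 mm across, 90 mm high, loose. Origin: centre of the underside; z up. Leave it.
- mug: Bystander: white mug, 80 mm across, 90 mm high, loose, its handle towards its y. Origin: centre of the underside; z up. Leave it.
- brush: Bystander: brush 200 mm long lying on the table along its x, loose. Origin: centre of the underside; z up. Leave it.
Not all that is in view belongs to the job. What is shaped like the square_pot but green or yellow is not meant.

How it is judged:
By the outcome, as a careful person would: the job done as asked, in the order asked, and still so for the second after the job is handed in, with the robot touching nothing.
It also fails if it takes over 109 s, if anything falls off the work surface, if the arm or the gripper's body presses on something with over 40 N, if the wrist force passes 120 N, or if a joint passes its speed limit or range.

ROBOT

A 6-joint arm with a two-finger parallel gripper is mounted at the origin on the work surface. World frame = base frame: x ahead of the robot, y to its left, z up, the work surface at z = 0. Lengths are in m, angles in degrees, forces in N, time in s.
With the tool pointing down it reaches from about 0.375 to 0.9 m from the base axis. Payload 3.1 kg.
Tool frame: the origin (TCP) lies at the very end of the fingers, on their centre line; the grasp point (between the pads) lies 19 mm behind it; z points along the fingers, y is the line along which they close (so a half turn about z gives the same grasp; the last joint's range is limited). The gripper opens to 87 mm and grips with 3 to 60 N. Pads are 19 mm wide; open, the fingers measure 117 mm over their backs; the gripper's body (75 mm by 190 mm) begins 51 mm behind the grasp point.
Start: joints at [53.543, 30.224, 82.088, -0, 67.689, -10.227], TCP at [0.276, 0.561, 0.186] pointing down, gripper open.
Joint ranges: [-176.69, 176.69], [-43.24, 126.21], [12.49, 139.97], [-82, 262], [0, 151.66], [-163.58, 163.58]. Speed limits (degrees/s): [159.86, 159.86, 180, 180, 180, 180].

INTERFACE

Orientations are given as a 3x3 rotation matrix whose columns are the frame's x, y, z axes.
In Python, from rig import * gives the robot as it stands.
- The arm moves only by the tool jog_arm, never from a script. Its arguments are lists of equal length, an entry for each row: "delta_pos": the shift along the world's x, y, z in cm, a list of three; "turn": the turn about the world's z in degrees; "grip": the closure, from 0 (fully open) to 1 (shut). In form: {"delta_pos": [[x, y, z], ...], "turn": [turn, ...], "grip": [grip, ...]}. A call has 1 to 12 rows; each row is the pose to reach, as a shift and turn from the pose commanded when the call began; what a row does not reach only later rows make up. A row lasts 1/8 s, in which the tool goes at most 62.5 mm and 10.7 degrees, less where a joint would pass 70% of its speed; a pose out of reach is approached as far as the arm can. A call with a gripper value outside its range is refused whole. The fingers move at their own pace and stop on an object; the grip force is fixed at half the most. Time passes only in rows, so rows that repeat a pose let the fingers close. It gives the time, the measured TCP pose, the force, the opening and the grip force at its end, in the units of the state.
- read_state(): the state, without advancing time (a new reading comes with each control period).
- capture(name): name is "side" or "top" or "wrist"; returns a dict with "color" (480x640x3 uint8, blue, green, red), "fovy" (degrees; the focal length in pixels is half the picture's height over the tangent of half this angle, whatever the lens; pixels are square), "cx", "cy" (the principal point, pixels), "camera_from_world" (4x4, takes a point from world to camera coordinates). Camera axes: x right, y up, looking along -z (the intrinsics and any distortion apply to the point x, -y, -z); pixel columns grow to the right and rows downward; lengths in m; the calibration is good to about 2 mm. A picture is of the moment at which its call begins. There is no depth.
- hand_in(): hands the job in; it is judged then, once.
The state is a dict: "time_s": time; "joint_positions": joint angles; "qvel": joint speeds; "tau": joint torques, N m; "position": TCP position; "tcp_rot": TCP orientation; "force": force on the tool from outside, world axes, zero at the start; "moment": the same for the moment, N m; "opening": opening from 0.0 (shut) to 1.0 (fully open); "grasp_force": force on a finger pad.
Only numpy, scipy, OpenCV 4.12 (cv2) and the standard library are available. Lean on these libraries where they do the work, as an engineer would, in place of code of your own. Each camera call takes 0.05 s, during which the arm holds its last target. There are 200 camera calls.

## Working session

There is one attempt and no reset: what is moved stays moved. The work goes in short steps, Python scripts to look and compute and a tool call to move; the robot and the scene stay as the last step left them, time stands still between calls to the robot, and variables do not carry over. Pictures are saved under pics/ and viewed, at most 14 in all, crops included, and the job is handed in when it is done.

Besides the shell and the picture viewer there is one more tool, called after "Emit:" in YAML: its name, and indented under it one key for each argument. jog_arm: Moves the arm, as the interface text tells. Its arguments: {"type":"object","properties":{"delta_pos":{"type":"array"},"turn":{"type":"array"},"grip":{"type":"array"}},"required":["delta_pos","turn","grip"]}

```bash
mkdir -p pics; ls
cat > h.py <<'E'
from rig import *
import numpy as np, cv2
def snap(n,f):
    c=capture(n); cv2.imwrite(f'pics/{f}.png',c['color']); np.save(f'pics/{f}.npy',{k:c[k] for k in c if k!='color'},allow_pickle=True); return c
def ld(f): return np.load(f'pics/{f}.npy',allow_pickle=True).item()
def px2w(c,u,v,z):
    f=240/np.tan(np.radians(c['fovy']/2)); M=np.array(c['camera_from_world'])
    d=np.array([(u-c['cx'])/f,-(v-c['cy'])/f,-1]); R=M[:3,:3]; o=-R.T@M[:3,3]; d=R.T@d
    return o+d*(z-o[2])/d[2]
def w2px(c,p):
    f=240/np.tan(np.radians(c['fovy']/2)); M=np.array(c['camera_from_world'])
    q=M[:3,:3]@np.array(p)+M[:3,3]; return np.array([c['cx']+f*q[0]/-q[2], c['cy']-f*q[1]/-q[2]])
E
python3 - <<'E'
from h import *
for n in ('top','side','wrist'):
    c=snap(n,n+'0'); print(n,{k:(v if k!='camera_from_world' else np.round(v,3).tolist()) for k,v in c.items() if k!='color'})
print(read_state())
E
```

```text
pics
top {'fovy': 46.09783672981489, 'cx': 319.7364692677666, 'cy': 244.73199143519648, 'camera_from_world': [[0.002, -1.0, 0.027, -0.028], [0.994, 0.005, 0.112, -0.637], [-0.113, 0.027, 0.993, -1.138], [0.0, 0.0, 0.0, 1.0]]}
side {'fovy': 49.93579904540823, 'cx': 327.6183620964565, 'cy': 231.47575652198967, 'camera_from_world': [[0.848, -0.53, 0.011, -0.539], [0.39, 0.639, 0.663, -0.278], [-0.358, -0.558, 0.749, -1.03], [0.0, 0.0, 0.0, 1.0]]}
wrist {'fovy': 59.638519464789454, 'cx': 311.24593712139307, 'cy': 234.08972432909678, 'camera_from_world': [[0.442, 0.897, -0.002, -0.624], [-0.855, 0.42, -0.305, 0.038], [-0.272, 0.137, 0.952, -0.392], [0.0, 0.0, 0.0, 1.0]]}
{'time_s': 0.15, 'joint_positions': array([ 5.35431003e+01,  3.02662081e+01,  8.21382844e+01,  1.72664793e-05,
        6.76880394e+01, -1.02268405e+01]), 'qvel': array([ 0.0357714 , -0.21867972, -0.27119421,  0.02410172, -0.00612099,
        0.06399667]), 'tau': array([ 7.88905327e-04, -4.40427947e+01, -1.76844049e+01,  6.33490761e-02,
        5.53108414e-02, -1.29423215e-04]), 'position': array([0.27584211, 0.56016659, 0.18500895]), 'tcp_rot': array([[-8.97026430e-01,  4.41975863e-01, -9.59877465e-04],
       [ 4.41976812e-01,  8.97025535e-01, -1.29877363e-03],
       [ 2.87008001e-04, -1.58927786e-03, -9.99998696e-01]]), 'force': array([0.04840112, 0.18368006, 0.11842337]), 'moment': array([ 0.0223299 , -0.05650976,  0.04258942]), 'grasp_force': 0.0, 'opening': 1.001064710712718}
```

View pics/top0.png

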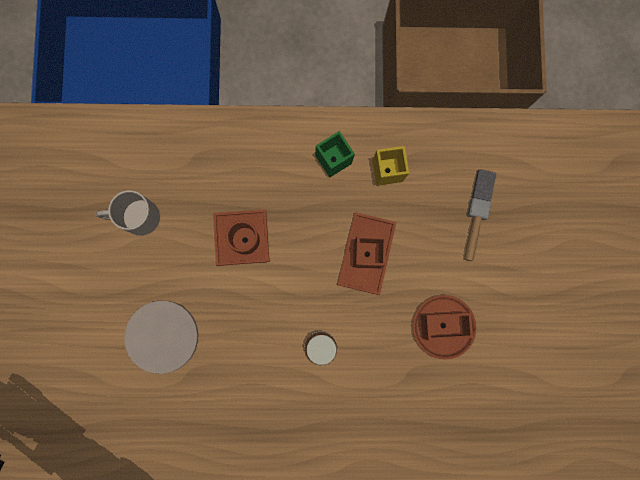

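View pics/side0.png

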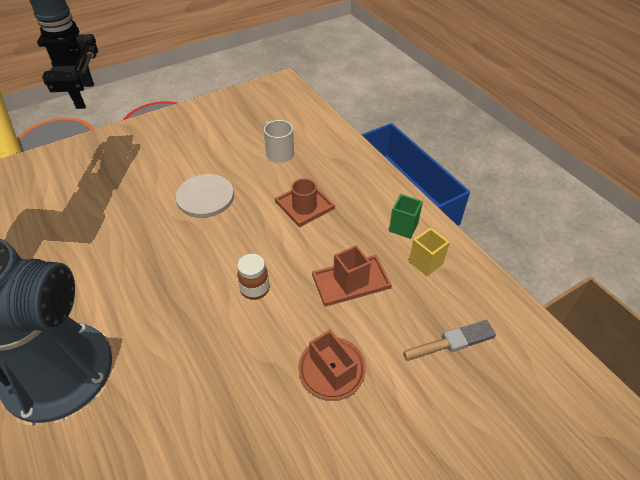

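Candidates for the square pot: terracotta at (367,253) top view; green (335,155) and yellow (391,166) are decoys. The round pot is at (243,238) in the square saucer and the oblong pot at (445,325) in the round saucer. The bat is at (161,337), jar at (321,348), mug at (130,211) and brush at (480,215). Next, a close crop.

Run:
```python
import cv2
i=cv2.imread('pics/top0.png')[195:365,205:485]
i=cv2.resize(i,None,fx=2.85,fy=2.85,interpolation=cv2.INTER_CUBIC)
cv2.imwrite('pics/crop0.png',cv2.convertScaleAbs(i,alpha=1.5))
```

```text
(no output)
```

View pics/crop0.png

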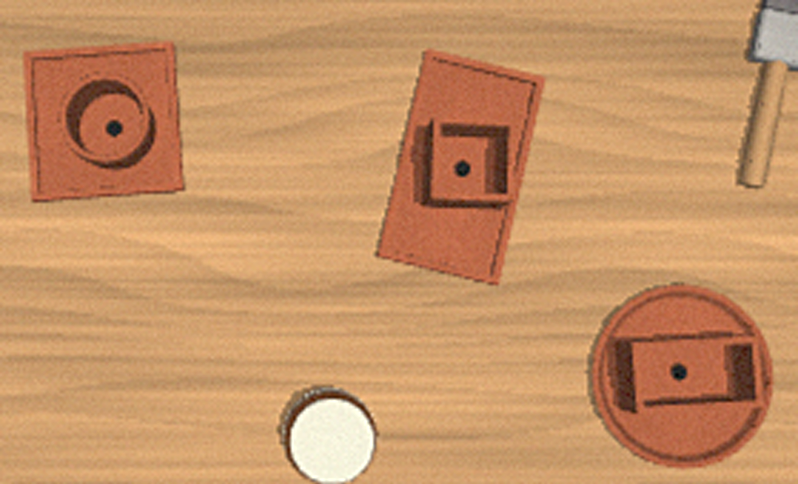

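```bash
cat > a.py <<'E'
from h import *
c=ld('top0')
P=lambda u,v,z: px2w(c,205+(u+.5)/2.85-.5,195+(v+.5)/2.85-.5,z)[:2]
def quad(n,pts,z):
    q=np.array([P(*p,z) for p in pts]); e=np.diff(np.vstack([q,q[:1]]),axis=0)
    print(n,'ctr',q.mean(0).round(4),'len',np.linalg.norm(e,axis=1).round(4),'ang',np.degrees(np.arctan2(e[:,1],e[:,0])).round(1))
quad('sqs',[(24,52),(173,42),(184,190),(33,202)],.014)
quad('obs',[(426,49),(544,75),(498,285),(376,255)],.014)
print('rs',P(681,375,.012), P(590,375,.012)-P(772,375,.012))
for n,p in dict(round=(115,128),square=(462,168),oblong=(679,372)).items(): print(n,P(*p,.011))
quad('obpot',[(610,340),(753,330),(757,401),(635,410)],.066)
print('bat',px2w(c,161.3,337,.016),'jar',px2w(c,321,349,.09),'mug',px2w(c,129,210,.09))
M=np.array(c['camera_from_world']);print(-M[:3,:3].T@M[:3,3])
E
python3 a.py
```

```text
sqs ctr [0.6552 0.1404] len [0.111  0.1114 0.1114 0.1124] ang [ -85.7 -175.1   94.8    4.7]
obs ctr [ 0.6236 -0.1256] len [0.0907 0.1613 0.0928 0.159 ] ang [-102.2  167.    76.4  -13.7]
rs [ 0.46908055 -0.28740104] [-0.00020203  0.13515264]
round [0.65045093 0.13216701]
square [ 0.6218315  -0.12656308]
oblong [ 0.47124224 -0.28620997]
obpot ctr [ 0.4741 -0.2797] len [0.1021 0.0497 0.0867 0.0516] ang [ -85.9 -178.3   94.2   19. ]
bat [0.44636772 0.3003747  0.016     ] jar [ 0.42728797 -0.02719288  0.09      ] mug [0.69857851 0.35390908 0.09      ]
[0.50533353 0.00571286 1.20251241]
```

Emit:
jog_arm:
  delta_pos:
    - [6.1,-5,1]
    - [12,-10,1]
    - [18,-15,1]
    - [23,-20,1]
    - [27,-25,1]
    - [31,-30,1]
    - [34,-35,1]
    - [36.5,-40,1]
    - [37.4,-42.9,1]
    - [37.4,-42.9,1]
    - [37.4,-42.9,1]
  turn: [5,10,15,20,25,31,31,31,31,31,31]
  grip: [0,0,0,0,0,0,0,0,0,0,0]

```text
time_s: 1.52
position: [0.6501, 0.1309, 0.1952]
tcp_rot: [[-0.997, -0.081, -0.001], [-0.081, 0.997, 0.001], [0.001, 0.001, -1.0]]
force: [1.6, 0.1, -0.4]
opening: 0.997
grasp_force: 0.0
```

Run:
```python
from h import *
c=snap('wrist','w1'); s=read_state(); print(s['position'],np.degrees(np.arctan2(s['tcp_rot'][1,1],s['tcp_rot'][0,1])),s['time_s'],s['joint_positions'].round(1))
for p in [(.65,.132,.076),(.6552,.1404,.006)]: print(w2px(c,p))
```

```text
[0.64939917 0.13226837 0.19530246] 94.7505602254728 1.575 [  1.8  32.7  75.6   0.1  71.8 -92.9]
[313.28403321 212.60614347]
[321.34362729 199.77067393]
```

View pics/w1.png

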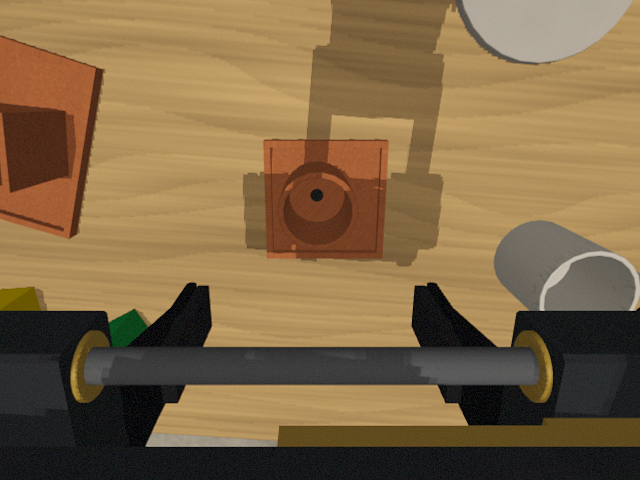

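The wrist view shows the round pot's rim at about (318,206), its drain hole at (316,195), and the square saucer's corners at (264,140), (388,140), (383,258), (267,258).

Run:
```python
from h import *
c=ld('w1')
print('hole',px2w(c,316.3,195,.011)); print('rim',px2w(c,283,205,.07),px2w(c,353,205,.07))
q=np.array([px2w(c,u,v,.014) for u,v in [(264,140),(388,140),(383,258),(267,258)]]);print('sqs',q,q.mean(0))
i=cv2.imread('pics/w1.png')[125:275,215:415]; cv2.imwrite('pics/crop1.png',cv2.convertScaleAbs(cv2.resize(i,None,fx=4,fy=4,interpolation=cv2.INTER_CUBIC),alpha=1.6))
```

```text
hole [0.64991577 0.13510081 0.011     ]
rim [0.64731299 0.10769065 0.07      ] [0.64279792 0.16305096 0.07      ]
sqs [[0.60344665 0.08450442 0.014     ]
 [0.59450091 0.19423185 0.014     ]
 [0.70600864 0.204713   0.014     ]
 [0.71514921 0.09267655 0.014     ]] [0.65477635 0.14403146 0.014     ]
```

View pics/crop1.png

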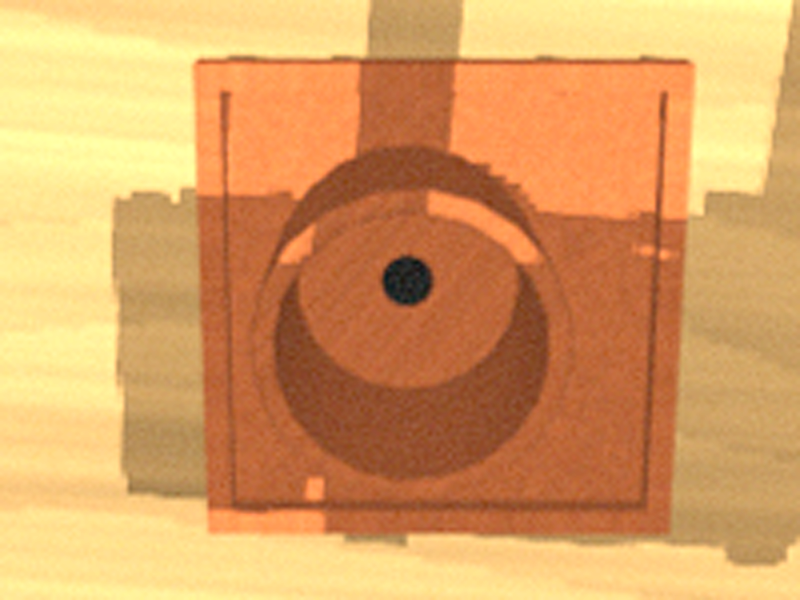

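Emit:
jog_arm:
  delta_pos:
    - [0,0.15,-4]
    - [0,0.15,-8]
    - [0,0.15,-12]
    - [0,0.15,-14]
    - [0,0.15,-15]
    - [0,0.15,-16]
    - [0,0.15,-16]
    - [0,0.15,-16]
    - [0,0.15,-16]
    - [0,0.15,-16]
    - [0,0.15,-16]
    - [0,0.15,-16]
  turn: [0,0,0,0,0,0,0,0,0,0,0,0]
  grip: [0,0,0,0,0,0,0,0.4,0.4,0.4,0.4,0.4]

```text
time_s: 3.08
position: [0.6507, 0.1338, 0.0364]
tcp_rot: [[-0.997, -0.083, 0.001], [-0.083, 0.997, 0.001], [-0.001, 0.001, -1.0]]
force: [-0.6, 3.7, 3.7]
opening: 0.712
grasp_force: 30.0
```

Emit:
jog_arm:
  delta_pos:
    - [0,0,0.5]
    - [0,0,2]
    - [0,0,5]
    - [-4,3,7]
    - [-9,7,8]
    - [-14,11,8]
    - [-18,14,8]
    - [-20.4,16.6,8]
    - [-20.4,16.6,8]
    - [-20.4,16.6,6]
    - [-20.4,16.6,3.5]
    - [-20.4,16.6,2.5]
  turn: [0,0,0,0,0,0,0,0,0,0,0,0]
  grip: [0.4,0.4,0.4,0.4,0.4,0.4,0.4,0.4,0.4,0.4,0.4,0.4]

```text
time_s: 4.58
position: [0.4467, 0.2981, 0.06]
tcp_rot: [[-0.997, -0.082, -0.001], [-0.082, 0.997, -0.001], [0.001, -0.001, -1.0]]
force: [-0.2, 0.1, -1.7]
opening: 0.715
grasp_force: 30.0
```

Emit:
jog_arm:
  delta_pos:
    - [0,0,-0.8]
    - [0,0,-1.2]
    - [0,0,-1.3]
    - [0,0,-1.4]
  turn: [0,0,0,0]
  grip: [0.4,0.4,0.4,0.4]

```text
time_s: 5.08
position: [0.4466, 0.2993, 0.0471]
tcp_rot: [[-0.997, -0.083, 0.001], [-0.083, 0.997, 0.0], [-0.001, 0.0, -1.0]]
force: [0.1, 0.1, -1.5]
opening: 0.713
grasp_force: 30.0
```

Force z reads −1.5 (the pot's weight), so it is not down yet. I'll lower in small steps.

Emit:
jog_arm:
  delta_pos:
    - [0,0,-0.1]
    - [0,0,-0.15]
    - [0,0,-0.15]
  turn: [0,0,0]
  grip: [0.4,0.4,0.4]

```text
time_s: 5.45
position: [0.4468, 0.2995, 0.0462]
tcp_rot: [[-0.997, -0.083, 0.002], [-0.083, 0.997, 0.001], [-0.002, 0.0, -1.0]]
force: [-1.0, 0.5, 4.9]
opening: 0.718
grasp_force: 30.0
```

Emit:
jog_arm:
  delta_pos:
    - [0,0,0]
    - [0,0,0]
    - [0,0,0]
    - [0,0,4]
    - [0,0,9]
    - [2,-4,13]
    - [5,-10,16]
    - [8,-16,17]
    - [10,-22,17]
    - [12,-28,17]
    - [15,-34,17]
    - [17,-40,17]
  turn: [0,0,0,0,0,0,0,0,0,0,0,0]
  grip: [0,0,0,0,0,0,0,0,0,0,0,0]

```text
time_s: 6.95
position: [0.6091, -0.082, 0.215]
tcp_rot: [[-0.997, -0.083, 0.0], [-0.083, 0.997, 0.0], [-0.0, 0.0, -1.0]]
force: [0.5, -0.1, 1.2]
opening: 1.0
grasp_force: 0.0
```

Emit:
jog_arm:
  delta_pos:
    - [0.6,-2.5,0]
    - [0.6,-2.5,0]
    - [0.6,-2.5,0]
  turn: [0,0,0]
  grip: [0,0,0]

```text
time_s: 7.32
position: [0.6135, -0.1031, 0.2149]
tcp_rot: [[-0.996, -0.084, -0.002], [-0.084, 0.996, 0.002], [0.002, 0.002, -1.0]]
force: [-0.6, 0.5, -0.5]
opening: 1.002
grasp_force: 0.0
```

Run:
```python
from h import *
c=snap('wrist','w2'); snap('top','t2'); s=read_state(); print(s['position'],np.degrees(np.arctan2(s['tcp_rot'][1,1],s['tcp_rot'][0,1])),s['time_s'])
W=cv2.imread('pics/w2.png')[110:290,200:440]
T=cv2.imread('pics/t2.png')[290:385,110:210]
cv2.imwrite('pics/v2.png',cv2.convertScaleAbs(np.vstack([cv2.resize(W,(560,420),interpolation=2)]),alpha=1.5))
cv2.imwrite('pics/v2t.png',cv2.convertScaleAbs(cv2.resize(T,None,fx=5,fy=5,interpolation=2),alpha=1.5))
```

```text
[ 0.61380821 -0.10280424  0.21524581] 94.89730978307308 7.425
```

View pics/v2.png

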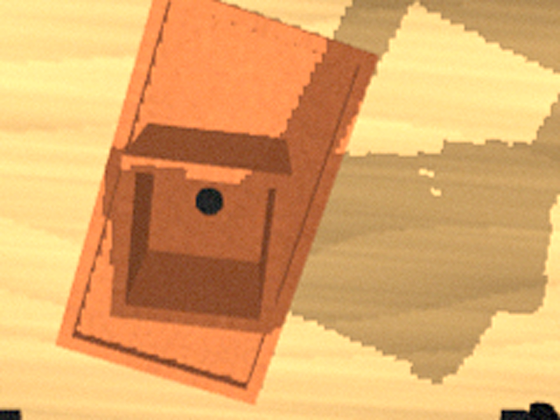

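View pics/v2t.png

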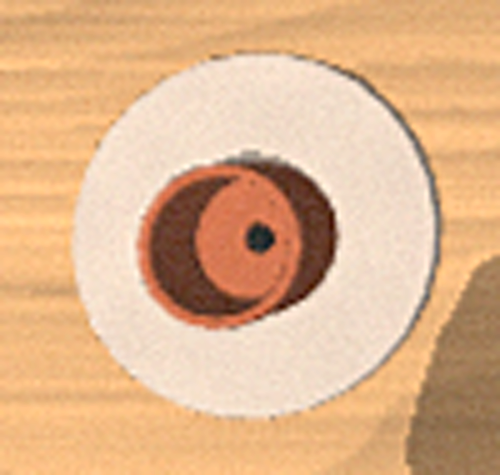

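In the crop the square pot's rim corners are roughly (113,152), (294,174), (272,330), (112,315), with the hole at (209,201). The round pot stands upright on the bat, with its hole at (260,238) in the second crop.

```bash
cat > b.py <<'E'
from h import *
c=ld('w2'); t=ld('t2'); k=240/560
P=lambda u,v,z: px2w(c,200+(u+.5)*k-.5,110+(v+.5)*k-.5,z)[:2]
def quad(n,pts,z):
    q=np.array([P(*p,z) for p in pts]); e=np.diff(np.vstack([q,q[:1]]),axis=0)
    print(n,'ctr',q.mean(0).round(4),'len',np.linalg.norm(e,axis=1).round(4),'ang',np.degrees(np.arctan2(e[:,1],e[:,0])).round(1))
quad('rim',[(113,152),(294,174),(272,330),(112,315)],.086)
quad('inrim',[(137,172),(276,187),(262,320),(127,303)],.086)
print('hole',P(209,201,.011))
print('obs corner', P(376,55,.014),P(58,343,.014),P(252,403,.014))
T=lambda u,v,z:px2w(t,110+(u+.5)/5-.5,290+(v+.5)/5-.5,z)[:2]
print('rpot hole top',T(260.5,238,.021),'rim',T(220,246,.086))
c0=ld('top0');print('sqpot hole top',px2w(c0,205+462.5/2.85-.5,195+168.5/2.85-.5,.011))
E
python3 b.py
```

```text
rim ctr [ 0.6196 -0.1247] len [0.0614 0.0566 0.057  0.0581] ang [  87.8   -2.5  -90.9 -178.1]
inrim ctr [ 0.6203 -0.1237] len [0.0474 0.0482 0.0481 0.047 ] ang [ 88.6  -0.8 -92.8 178.3]
hole [ 0.62062317 -0.12440894]
obs corner [ 0.55516304 -0.06207948] [ 0.68853852 -0.18562202] [ 0.70985198 -0.09894455]
rpot hole top [0.44621094 0.2983032 ] rim [0.44638065 0.29770979]
sqpot hole top [ 0.6218315  -0.12656308  0.011     ]
```

Emit:
jog_arm:
  delta_pos:
    - [0.7,-2.2,-3]
    - [0.7,-2.2,-7]
    - [0.7,-2.2,-11]
    - [0.7,-2.2,-14.5]
    - [0.7,-2.2,-16.5]
    - [0.7,-2.2,-17.5]
    - [0.7,-2.2,-17.5]
    - [0.7,-2.2,-17.5]
    - [0.7,-2.2,-17.5]
    - [0.7,-2.2,-17.5]
    - [0.7,-2.2,-17.5]
    - [0.7,-2.2,-17.5]
  turn: [-3,-6.4,-6.4,-6.4,-6.4,-6.4,-6.4,-6.4,-6.4,-6.4,-6.4,-6.4]
  grip: [0,0,0,0,0,0,0,0,0.5,0.5,0.5,0.5]

```text
time_s: 8.93
position: [0.6216, -0.1266, 0.0405]
tcp_rot: [[-1.0, 0.029, 0.0], [0.029, 1.0, 0.001], [-0.0, 0.001, -1.0]]
force: [0.4, 1.7, 2.0]
opening: 0.657
grasp_force: 30.0
```

Emit:
jog_arm:
  delta_pos:
    - [0,0,0.5]
    - [0,0,2]
    - [0,0,5]
    - [0.5,3,7]
    - [1,8,7]
    - [1.5,13,7]
    - [2,18,7]
    - [2.5,22,7]
    - [3,25,7]
    - [3.35,26.8,7]
    - [3.35,26.8,7]
    - [3.35,26.8,7]
  turn: [0,0,0,0,2,4,6.4,6.4,6.4,6.4,6.4,6.4]
  grip: [0.5,0.5,0.5,0.5,0.5,0.5,0.5,0.5,0.5,0.5,0.5,0.5]

```text
time_s: 10.42
position: [0.6549, 0.1397, 0.1103]
tcp_rot: [[-0.997, -0.082, -0.0], [-0.082, 0.997, -0.001], [0.001, -0.001, -1.0]]
force: [0.3, -0.1, -1.3]
opening: 0.659
grasp_force: 29.9
```

Emit:
jog_arm:
  delta_pos:
    - [0,0,-2]
    - [0,0,-4]
    - [0,0,-5.5]
    - [0,0,-6.2]
    - [0,0,-6.5]
    - [0,0,-6.5]
  turn: [0,0,0,0,0,0]
  grip: [0.5,0.5,0.5,0.5,0.5,0.5]

```text
time_s: 11.18
position: [0.6553, 0.141, 0.0454]
tcp_rot: [[-0.997, -0.083, 0.0], [-0.083, 0.997, -0.0], [-0.0, -0.0, -1.0]]
force: [0.7, 0.4, -2.0]
opening: 0.665
grasp_force: 29.9
```

Run:
```python
from h import *
c=snap('wrist','w3'); s=read_state(); print(s['position'],np.degrees(np.arctan2(s['tcp_rot'][1,1],s['tcp_rot'][0,1])),s['force'])
cv2.imwrite('pics/v3.png',cv2.convertScaleAbs(cv2.imread('pics/w3.png'),alpha=1.5))
```

```text
[0.65552397 0.14108111 0.04571115] 94.77947538915716 [ 0.30658845 -0.53896226 -2.01408112]
```

View pics/v3.png

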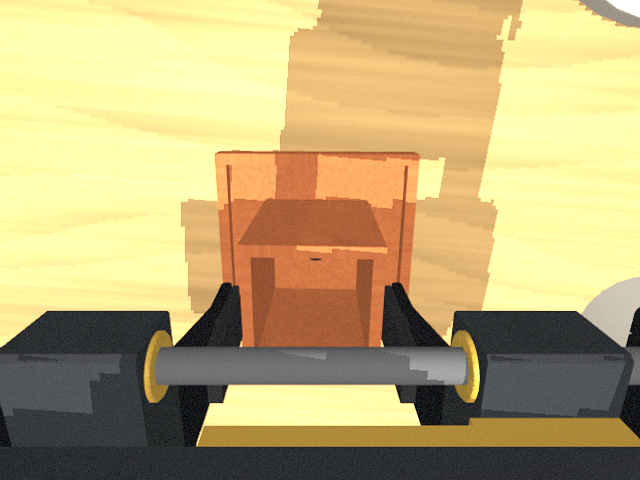

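The held pot's far foot edge runs (267,199)–(367,199) and the saucer's far edge (216,152)–(419,152); sideways it is centred.

Run:
```python
from h import *
c=ld('w3'); a=[px2w(c,u,152,.014) for u in(216,419)]; b=[px2w(c,u,199.5,.0115) for u in (267,367)]
print(a,b); d=np.mean(b,0)-np.mean(a,0); th=np.radians(4.7); print(d[0]*np.cos(th)+d[1]*np.sin(th), -d[0]*np.sin(th)+d[1]*np.cos(th))
```

```text
[array([0.60298568, 0.08434081, 0.014     ]), array([0.59379083, 0.19396764, 0.014     ])] [array([0.62759233, 0.11302014, 0.0115    ]), array([0.62284546, 0.1695449 , 0.0115    ])]
0.026914806940181352 -7.73265861312945e-05
```

Emit:
jog_arm:
  delta_pos:
    - [0,0,-0.2]
    - [0,0,-0.4]
    - [0,0,-0.5]
    - [0,0,-0.55]
    - [0,0,-0.6]
  turn: [0,0,0,0,0]
  grip: [0.5,0.5,0.5,0.5,0.5]

```text
time_s: 11.85
position: [0.6553, 0.1411, 0.0404]
tcp_rot: [[-0.997, -0.083, 0.001], [-0.083, 0.997, 0.0], [-0.001, -0.0, -1.0]]
force: [-2.1, 0.2, 7.5]
opening: 0.661
grasp_force: 30.0
```

Emit:
jog_arm:
  delta_pos:
    - [0,0,0]
    - [0,0,0]
    - [0,0,0]
    - [0,0,4]
    - [0,0,9]
    - [0,-3,13]
    - [-2,-8,16]
    - [-5,-14,17]
    - [-8,-20,17]
    - [-11,-26,17]
    - [-14,-31,17]
    - [-16,-36,17]
  turn: [0,0,0,0,0,-10,-20,-30,-40,-50,-60,-70]
  grip: [0,0,0,0,0,0,0,0,0,0,0,0]

```text
time_s: 13.35
position: [0.4943, -0.2191, 0.2093]
tcp_rot: [[-0.414, 0.91, 0.0], [0.91, 0.414, -0.0], [-0.0, 0.0, -1.0]]
force: [1.0, -0.4, -0.2]
opening: 1.001
grasp_force: 0.0
```

Emit:
jog_arm:
  delta_pos:
    - [-1.2,-3.3,0]
    - [-2.3,-6.6,0]
    - [-2.3,-6.6,0]
    - [-2.3,-6.6,0]
  turn: [-10,-20,-20,-20]
  grip: [0,0,0,0]

```text
time_s: 13.85
position: [0.4725, -0.283, 0.2091]
tcp_rot: [[-0.084, 0.996, -0.0], [0.996, 0.084, 0.001], [0.001, -0.0, -1.0]]
force: [0.1, -0.1, 0.7]
opening: 0.999
grasp_force: 0.0
```

Run:
```python
from h import *
c=snap('wrist','w4'); snap('top','t4'); s=read_state(); print(s['position'],np.degrees(np.arctan2(s['tcp_rot'][1,1],s['tcp_rot'][0,1])),s['time_s'])
W=cv2.imread('pics/w4.png')[90:290,190:450]; T=cv2.imread('pics/t4.png')[205:270,205:280]
W=cv2.resize(W,(520,400),interpolation=2); T=cv2.resize(T,(270,234),interpolation=2); T=np.vstack([T,np.zeros((166,270,3),np.uint8)])
cv2.imwrite('pics/v4.png',cv2.convertScaleAbs(np.hstack([W,T]),alpha=1.5))
```

```text
[ 0.47281866 -0.28243756  0.20913174] 4.89059213513895 13.95
```

View pics/v4.png

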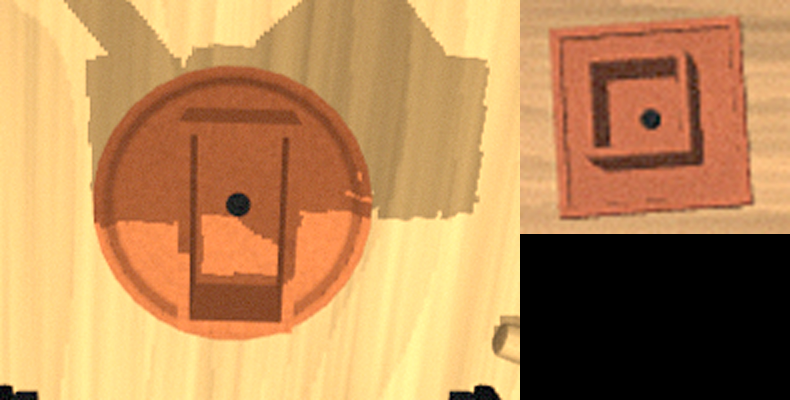

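The oblong pot's inner rim is at (190,135), (288,137), (281,322), (190,322) and its hole at (238,204). The round saucer spans x 94–372 and y 66–340. The square pot stands well in its saucer.

Run:
```python
from h import *
c=ld('w4')
P=lambda u,v,z: px2w(c,190+(u+.5)/2-.5,90+(v+.5)/2-.5,z)[:2]
def quad(n,pts,z):
    q=np.array([P(*p,z) for p in pts]); e=np.diff(np.vstack([q,q[:1]]),axis=0)
    print(n,'ctr',q.mean(0).round(4),'len',np.linalg.norm(e,axis=1).round(4),'ang',np.degrees(np.arctan2(e[:,1],e[:,0])).round(1))
quad('in',[(190,135),(288,137),(281,322),(190,322)],.066)
print('hole',P(238,204,.011))
m=lambda a,b:(a+b)/2
print('saucer',m(P(94,200,.014),P(372,200,.014)),m(P(233,66,.014),P(233,340,.014)))
i=cv2.imread('pics/t4.png')
```

```text
in ctr [ 0.4707 -0.2837] len [0.0396 0.0796 0.0394 0.0804] ang [   3.7  -86.4 -175.2   93.7]
hole [ 0.47072244 -0.28330598]
saucer [ 0.46815265 -0.28094012] [ 0.46853936 -0.28575125]
```

Emit:
jog_arm:
  delta_pos:
    - [-0.2,-0.2,-4]
    - [-0.2,-0.2,-8]
    - [-0.2,-0.2,-12]
    - [-0.2,-0.2,-15]
    - [-0.2,-0.2,-17]
    - [-0.2,-0.2,-17.9]
    - [-0.2,-0.2,-17.9]
    - [-0.2,-0.2,-17.9]
    - [-0.2,-0.2,-17.9]
    - [-0.2,-0.2,-17.9]
    - [-0.2,-0.2,-17.9]
    - [-0.2,-0.2,-17.9]
  turn: [-0.8,-0.8,-0.8,-0.8,-0.8,-0.8,-0.8,-0.8,-0.8,-0.8,-0.8,-0.8]
  grip: [0,0,0,0,0,0,0,0.6,0.6,0.6,0.6,0.6]

```text
time_s: 15.45
position: [0.4706, -0.2857, 0.0303]
tcp_rot: [[-0.069, 0.998, 0.0], [0.998, 0.069, -0.0], [-0.0, 0.0, -1.0]]
force: [-0.6, 0.4, 0.6]
opening: 0.517
grasp_force: 0.0
```

Run:
```python
from h import *
c=snap('wrist','w5'); s=read_state(); print(s['position'],s['opening'],s['grasp_force'],s['force'])
cv2.imwrite('pics/v5.png',cv2.convertScaleAbs(cv2.imread('pics/w5.png'),alpha=1.5))
```

```text
[ 0.47062264 -0.28572951  0.03029506] 0.47736945245267537 0.0 [-0.0901546  -0.38197541 -0.26806936]
```

View pics/v5.png

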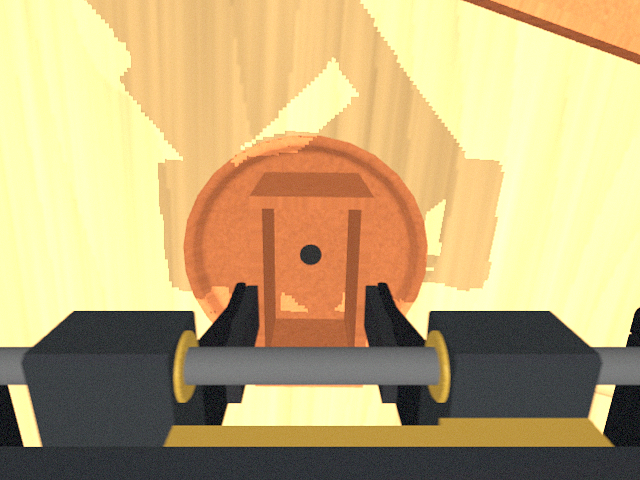

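The fingers at (248,300) and (375,300) straddle the pot and have not reached it; they are still closing. I'll wait.

Emit:
jog_arm:
  delta_pos:
    - [0,0,0]
    - [0,0,0]
    - [0,0,0]
    - [0,0,0]
  turn: [0,0,0,0]
  grip: [1,1,1,1]

```text
time_s: 16.0
position: [0.4706, -0.2856, 0.0302]
tcp_rot: [[-0.069, 0.998, -0.0], [0.998, 0.069, 0.0], [0.0, -0.0, -1.0]]
force: [0.7, -0.1, 0.6]
opening: 0.048
grasp_force: 0.0
```

Run:
```python
from h import *
c=snap('wrist','w6'); t=snap('top','t6'); s=read_state(); print(s['position'],s['opening'],s['grasp_force'],s['force'])
W=cv2.imread('pics/w6.png')[100:440]; T=cv2.imread('pics/t6.png')[220:400,380:540]
cv2.imwrite('pics/v6.png',cv2.convertScaleAbs(np.hstack([cv2.resize(W,(480,255)),cv2.resize(T,(227,255))]),alpha=1.5))
```

```text
[ 0.47063796 -0.28565786  0.03021799] 0.01635279370585847 0.0 [0.12350838 0.22329622 0.06503562]
```

View pics/v6.png

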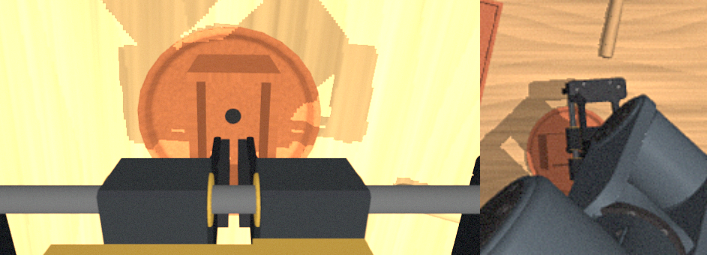

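Run:
```python
from h import *
c=ld('w5'); print('hole',px2w(c,311,254,.011)); s=read_state(); print(w2px(c,s['position']), w2px(c,s['position']+[0,0,.019]), w2px(c,s['position']+[0,0,.08]))
for y in (-.24,-.33): print('pot end rim',w2px(c,(.471,y,.066)),'foot',w2px(c,(.471,y,.006)))
print('rim far', px2w(c,311,196,.066)); print(s['joint_positions'].round(1))
M=np.array(c['camera_from_world']);print(-M[:3,:3].T@M[:3,3])
W=cv2.imread('pics/w6.png')[130:450,150:480]
cv2.imwrite('pics/v7.png',cv2.convertScaleAbs(cv2.resize(W,None,fx=1.8,fy=1.8),alpha=1.5))
```

```text
hole [ 0.47088703 -0.28318429  0.011     ]
[310.18433508 271.63328531] [310.11280067 287.45347266] [309.75666187 366.21532226]
pot end rim [318.80569079 200.91143664] foot [316.80191835 175.10639061]
pot end rim [304.262376   390.19085581] foot [305.78667439 324.12991011]
rim far [ 0.46776482 -0.23822633  0.066     ]
[-42.9  37.8  99.9   0.   42.3 -46.9]
[ 0.46524133 -0.20204154  0.22863328]
```

View pics/v7.png

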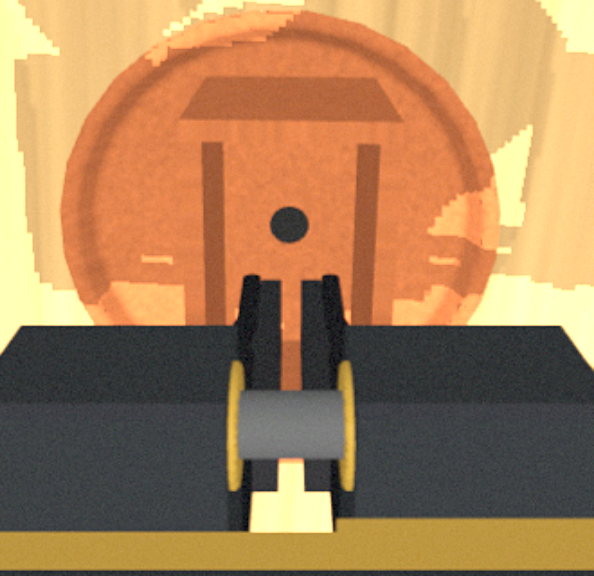

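The images show the closed fingers inside the pot: they passed through the long walls with no force and the pot never moved. That isn't what a real wall would do. I'll raise straight out of the cavity with the fingers shut (opening inside could push the walls), then test again.

Emit:
jog_arm:
  delta_pos:
    - [0,0,0.5]
    - [0,0,1.5]
    - [0,0,3]
    - [0,0,5]
    - [0,0,7]
    - [0,0,7]
    - [0,0,7]
    - [0,0,7]
  turn: [0,0,0,0,0,0,0,0]
  grip: [1,1,1,1,1,0,0,0]

```text
time_s: 17.1
position: [0.4701, -0.2852, 0.0995]
tcp_rot: [[-0.069, 0.998, -0.001], [0.998, 0.069, 0.001], [0.001, -0.001, -1.0]]
force: [-0.6, -0.1, 0.1]
opening: 0.261
grasp_force: 0.0
```

Run:
```python
from h import *
s=read_state(); print(s['position'],s['opening'],s['force'])
c=snap('wrist','w8'); print(w2px(c,(.4708,-.2835,.011)))
g=cv2.cvtColor(c['color'],cv2.COLOR_BGR2GRAY)
u,v=w2px(c,(.4708,-.2835,.011)).astype(int); p=g[v-25:v+25,u-25:u+25]; y,x=np.where(p<25); print('hole px',x.mean()+u-25,y.mean()+v-25,len(x))
print(px2w(c,x.mean()+u-25,y.mean()+v-25,.011))
```

```text
[ 0.47010618 -0.28520774  0.09954495] 0.26135959206486686 [-0.59263011 -0.05580586  0.10042224]
[311.67182416 221.25179547]
hole px 310.8888888888889 219.66666666666666 9
[ 0.47016256 -0.28236927  0.011     ]
```

Emit:
jog_arm:
  delta_pos:
    - [0,0,0]
    - [0,0,0]
    - [0,0,0]
    - [0,0,0]
    - [0,0,0]
    - [0,0,0]
    - [0,0,-2]
    - [0,0,-5]
    - [0,0,-7]
    - [0,0,-7.4]
    - [0,0,-7.4]
  turn: [0,0,0,0,0,0,0,0,0,0,0]
  grip: [0,0,0,0,0,0,0,0,0,0,0]

```text
time_s: 18.52
position: [0.4708, -0.2858, 0.0264]
tcp_rot: [[-0.069, 0.998, 0.0], [0.998, 0.069, -0.0], [-0.0, 0.0, -1.0]]
force: [-0.0, -0.3, -0.2]
opening: 0.998
grasp_force: 0.0
```

Emit:
jog_arm:
  delta_pos:
    - [0,0,0]
    - [0,0,0]
    - [0,0,0]
    - [0,0,0]
    - [0,0,0]
    - [0,0,0]
  turn: [0,0,0,0,0,0]
  grip: [0.45,0.45,0.45,0.45,0.45,0.45]

```text
time_s: 19.27
position: [0.4703, -0.2856, 0.0263]
tcp_rot: [[-0.069, 0.998, -0.001], [0.998, 0.069, 0.0], [0.0, -0.001, -1.0]]
force: [-0.9, -0.0, 2.6]
opening: 0.564
grasp_force: 30.0
```

Held now: 30 N at about 49 mm opening. I'll lift and carry it to the oblong saucer. The long axis must go from 94° to 166.6°, so the turn is +72.6°.

Emit:
jog_arm:
  delta_pos:
    - [0,0,0.5]
    - [0,0,2]
    - [0,0,5]
    - [2,2,8]
    - [4,4,8]
    - [6,6,8]
    - [8,8,8]
    - [10,10,8]
    - [12,12,8]
    - [14,14,8]
    - [15.4,16.1,8]
    - [15.4,16.1,8]
  turn: [0,0,0,8,17,26,35,44,53,62,70,72.6]
  grip: [0.45,0.45,0.45,0.45,0.45,0.45,0.45,0.45,0.45,0.45,0.45,0.45]

```text
time_s: 20.78
position: [0.6257, -0.1227, 0.1071]
tcp_rot: [[-0.974, 0.228, 0.001], [0.228, 0.974, 0.0], [-0.001, 0.001, -1.0]]
force: [0.4, -0.1, -1.8]
opening: 0.561
grasp_force: 30.0
```

Emit:
jog_arm:
  delta_pos:
    - [0,0,-2]
    - [0,0,-4]
    - [0,0,-6]
    - [0,0,-7]
    - [0,0,-7.5]
    - [0,0,-7.5]
  turn: [0,0,0,0,0,0]
  grip: [0.45,0.45,0.45,0.45,0.45,0.45]

```text
time_s: 21.52
position: [0.6248, -0.1248, 0.0316]
tcp_rot: [[-0.973, 0.232, 0.0], [0.232, 0.973, -0.0], [-0.0, -0.0, -1.0]]
force: [0.4, -0.0, -3.1]
opening: 0.567
grasp_force: 30.0
```

Run:
```python
from h import *
c=snap('wrist','w9'); s=read_state(); print(s['position'],np.degrees(np.arctan2(s['tcp_rot'][1,1],s['tcp_rot'][0,1])),s['force'],s['opening'],s['grasp_force'])
cv2.imwrite('pics/v9.png',cv2.convertScaleAbs(cv2.resize(cv2.imread('pics/w9.png')[20:380,80:560],None,fx=1.6,fy=1.6,interpolation=2),alpha=1.5))
```

```text
[ 0.62513416 -0.12486449  0.03186104] 76.56914991812562 [ 1.21104149  0.18508455 -1.23961022] 0.5676416676846125 29.982217848300934
```

View pics/v9.png

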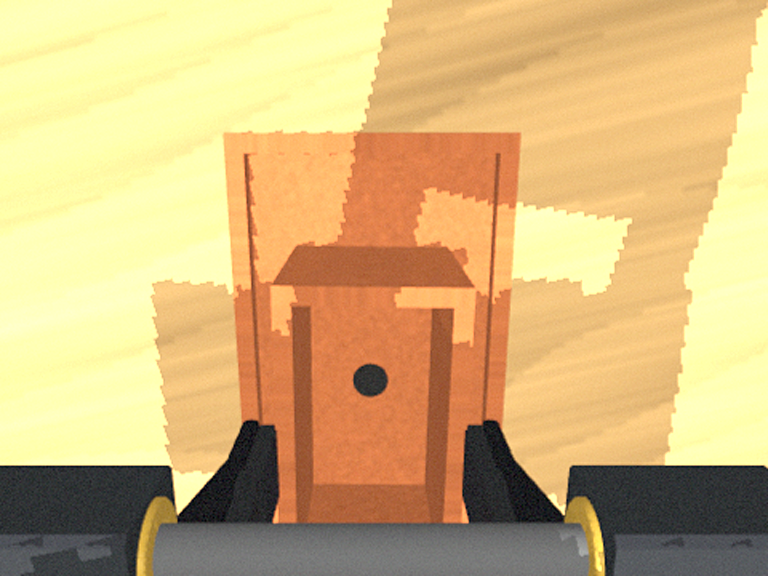

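The pot's far foot edge is (297,246)–(447,246) and the saucer's far edge (224,133)–(520,133). Sides are parallel and centred; next I check the depth.

Run:
```python
from h import *
c=ld('w9'); P=lambda u,v,z: px2w(c,80+(u+.5)/1.6-.5,20+(v+.5)/1.6-.5,z)[:2]
a=(P(224,133,.014)+P(520,133,.014))/2; b=(P(297,246,.0115)+P(447,246,.0115))/2; d=b-a; th=np.radians(-13.4)
print(np.linalg.norm(P(224,133,.014)-P(520,133,.014)),np.linalg.norm(P(297,246,.0115)-P(447,246,.0115)),d@[np.cos(th),np.sin(th)],d@[-np.sin(th),np.cos(th)])
e=P(520,133,.014)-P(224,133,.014);print(np.degrees(np.arctan2(e[1],e[0])))
```

```text
0.0909935318819924 0.04905674113762522 0.03528451793593476 2.5497542542162028e-05
76.5824904601746
```

Within 0.3 mm and 0.1°. Setting it down.

Emit:
jog_arm:
  delta_pos:
    - [0,0,-0.2]
    - [0,0,-0.4]
    - [0,0,-0.5]
    - [0,0,-0.55]
    - [0,0,-0.6]
  turn: [0,0,0,0,0]
  grip: [0.45,0.45,0.45,0.45,0.45]

```text
time_s: 22.2
position: [0.6247, -0.1248, 0.0262]
tcp_rot: [[-0.973, 0.232, 0.0], [0.232, 0.973, -0.0], [-0.0, -0.0, -1.0]]
force: [-3.3, 1.2, 7.5]
opening: 0.564
grasp_force: 30.0
```

Emit:
jog_arm:
  delta_pos:
    - [0,0,0]
    - [0,0,0]
    - [0,0,0]
    - [0,0,4]
    - [0,0,9]
    - [-1,4,14]
    - [-3,9,16]
    - [-5,15,16]
    - [-8,21,16]
    - [-11,27,16]
    - [-14,33,16]
    - [-16,38,16]
  turn: [0,0,0,0,0,0,0,0,0,0,0,0]
  grip: [0,0,0,0,0,0,0,0,0,0,0,0]

```text
time_s: 23.7
position: [0.4658, 0.2516, 0.1853]
tcp_rot: [[-0.973, 0.233, 0.0], [0.233, 0.973, 0.0], [-0.0, 0.0, -1.0]]
force: [0.8, 0.2, 0.1]
opening: 1.001
grasp_force: 0.0
```

Emit:
jog_arm:
  delta_pos:
    - [-1.9,4.6,0]
    - [-1.9,4.6,-4]
    - [-1.9,4.6,-8]
    - [-1.9,4.6,-11]
    - [-1.9,4.6,-13]
    - [-1.9,4.6,-13.9]
    - [-1.9,4.6,-13.9]
    - [-1.9,4.6,-13.9]
  turn: [0,0,0,0,0,0,0,0]
  grip: [0,0,0,0,0,0,0,0]

```text
time_s: 24.7
position: [0.4486, 0.2963, 0.0471]
tcp_rot: [[-0.973, 0.232, 0.002], [0.232, 0.973, 0.001], [-0.001, 0.001, -1.0]]
force: [-0.6, -1.3, -1.0]
opening: 0.999
grasp_force: 0.0
```

Emit:
jog_arm:
  delta_pos:
    - [0,0,0]
    - [0,0,0]
    - [0,0,0]
    - [0,0,0]
    - [0,0,0]
  turn: [0,0,0,0,0]
  grip: [0.4,0.4,0.4,0.4,0.4]

```text
time_s: 25.32
position: [0.4488, 0.2967, 0.0467]
tcp_rot: [[-0.973, 0.233, 0.002], [0.233, 0.973, 0.001], [-0.002, 0.002, -1.0]]
force: [0.8, 2.7, 3.3]
opening: 0.709
grasp_force: 29.9
```

Emit:
jog_arm:
  delta_pos:
    - [0,0,0.5]
    - [0,0,2]
    - [0,0,5.5]
    - [0,0,10]
    - [0.5,-3,12]
    - [1.5,-8,12]
    - [3,-14,12]
    - [5,-20,12]
    - [6,-26,12]
    - [6,-32,12]
    - [6,-38,12]
    - [5,-44,12]
  turn: [0,0,0,0,0,0,0,0,0,0,0,0]
  grip: [0.4,0.4,0.4,0.4,0.4,0.4,0.4,0.4,0.4,0.4,0.4,0.4]

```text
time_s: 26.82
position: [0.4977, -0.1463, 0.167]
tcp_rot: [[-0.973, 0.232, 0.001], [0.232, 0.973, -0.001], [-0.001, -0.0, -1.0]]
force: [0.8, 0.0, -1.6]
opening: 0.701
grasp_force: 29.9
```

Emit:
jog_arm:
  delta_pos:
    - [-0.8,-5,0]
    - [-1.6,-9.5,0]
    - [-2.3,-13,-2]
    - [-2.6,-14.1,-4]
    - [-2.6,-14.1,-7]
    - [-2.6,-14.1,-9.5]
    - [-2.6,-14.1,-11.5]
    - [-2.6,-14.1,-12.3]
    - [-2.6,-14.1,-12.5]
    - [-2.6,-14.1,-12.5]
  turn: [0,0,0,0,0,0,0,0,0,0]
  grip: [0.4,0.4,0.4,0.4,0.4,0.4,0.4,0.4,0.4,0.4]

```text
time_s: 28.08
position: [0.4722, -0.2853, 0.0419]
tcp_rot: [[-0.973, 0.232, 0.001], [0.232, 0.973, -0.001], [-0.001, -0.001, -1.0]]
force: [1.5, 0.1, -2.2]
opening: 0.705
grasp_force: 29.8
```

Run:
```python
from h import *
c=snap('wrist','w10'); s=read_state(); print(s['position'],s['force'],s['opening'],s['grasp_force'])
cv2.imwrite('pics/v10.png',cv2.convertScaleAbs(cv2.resize(cv2.imread('pics/w10.png')[60:380,80:560],None,fx=1.6,fy=1.6,interpolation=2),alpha=1.5))
```

```text
[ 0.47236435 -0.28541513  0.0420927 ] [-0.24524292  0.12721962 -1.36948556] 0.7024784936593104 29.84836293035187
```

View pics/v10.png

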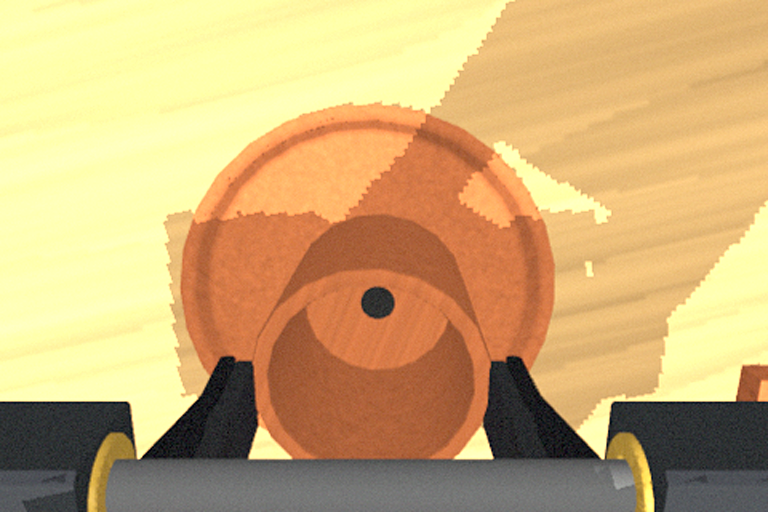

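Saucer spans x 180–555 with its top at row 103; the held pot's hole is at (377,302), its far foot edge at row 214 around x≈378.

Run:
```python
from h import *
from scipy.optimize import least_squares
c=ld('w10'); P=lambda u,v,z: px2w(c,80+(u+.5)/1.6-.5,60+(v+.5)/1.6-.5,z)[:2]
pts=np.array([P(*p,.014) for p in [(180,278),(555,278),(367,103),(224,165),(515,165),(195,355),(541,355)]])
r=least_squares(lambda q:np.hypot(*(pts-q[:2]).T)-q[2],[.469,-.286,.068]); print(r.x,r.fun.round(4))
print('hole',P(377,302,.0162),'foot far',P(378,214,.0115)+.031*np.array([.973,-.232]))
```

```text
[ 0.46762835 -0.28539338  0.06735849] [-0.0003 -0.0007 -0.0003  0.      0.0008  0.0003  0.0002]
hole [ 0.46957983 -0.28258347] foot far [ 0.46984223 -0.28234599]
```

Emit:
jog_arm:
  delta_pos:
    - [-0.2,-0.3,0]
    - [-0.2,-0.3,0]
    - [-0.2,-0.3,-0.2]
    - [-0.2,-0.3,-0.4]
    - [-0.2,-0.3,-0.5]
    - [-0.2,-0.3,-0.55]
  turn: [0,0,0,0,0,0]
  grip: [0.4,0.4,0.4,0.4,0.4,0.4]

```text
time_s: 28.88
position: [0.4704, -0.288, 0.0366]
tcp_rot: [[-0.973, 0.232, 0.001], [0.232, 0.973, -0.0], [-0.001, -0.0, -1.0]]
force: [-0.1, 1.9, 7.5]
opening: 0.707
grasp_force: 29.9
```

Contact at 7.5 N. Release, retreat up and back to the left for a clear top view.

Emit:
jog_arm:
  delta_pos:
    - [0,0,0]
    - [0,0,0]
    - [0,0,0]
    - [0,0,0]
    - [0,0,4]
    - [0,0,9]
    - [0,0,14]
    - [0,5,18]
    - [0,11,18]
    - [0,17,18]
    - [0,23,18]
    - [0,29,18]
  turn: [0,0,0,0,0,0,0,0,0,0,0,0]
  grip: [0,0,0,0,0,0,0,0,0,0,0,0]

```text
time_s: 30.38
position: [0.4697, 0.0037, 0.2159]
tcp_rot: [[-0.973, 0.233, 0.001], [0.233, 0.973, -0.0], [-0.001, 0.0, -1.0]]
force: [1.3, 0.3, -0.0]
opening: 0.998
grasp_force: 0.0
```

Emit:
jog_arm:
  delta_pos:
    - [0,6,0]
    - [0,12,0]
    - [0,18,0]
    - [0,24,0]
    - [0,30,0]
    - [0,36,0]
    - [0,36,0]
    - [0,36,0]
  turn: [0,0,0,0,0,0,0,0]
  grip: [0,0,0,0,0,0,0,0]

```text
time_s: 31.38
position: [0.4693, 0.3614, 0.2152]
tcp_rot: [[-0.973, 0.231, -0.001], [0.231, 0.973, -0.001], [0.001, -0.002, -1.0]]
force: [-0.4, 0.0, -0.2]
opening: 1.003
grasp_force: 0.0
```

Run:
```python
from h import *
snap('top','t11'); i=cv2.imread('pics/t11.png')[130:370,80:500]
cv2.imwrite('pics/v11.png',cv2.convertScaleAbs(cv2.resize(i,None,fx=1.9,fy=1.9,interpolation=2),alpha=1.5))
```

```text
(no output)
```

View pics/v11.png

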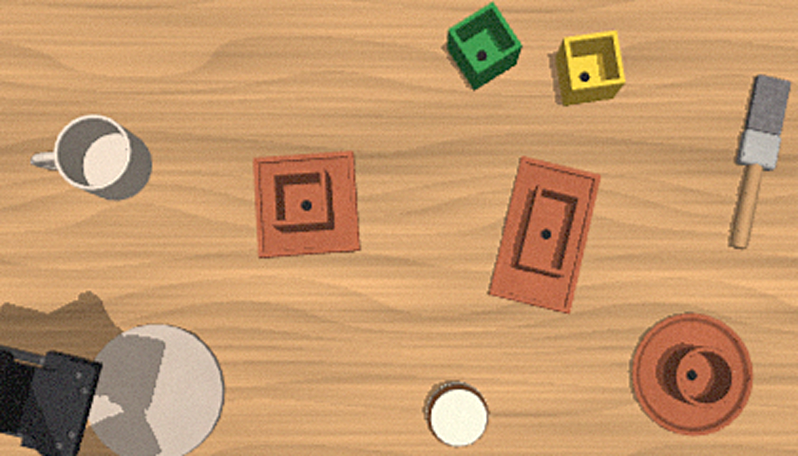

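All three pots stand upright in their own saucers: square hole at (306,205), oblong at (545,234), round at (692,375) in a saucer centred near (691,373). The bat is empty, and the jar, mug and brush are unmoved. Handing in.

```bash
python3 -c "
from rig import *
print(hand_in())"
```

```text
the job is handed in; nothing more can be done
None
```

The job is handed in at about 31 s: in the last top view each pot stands upright and centred in its own saucer, the bat is empty and the jar, mug and brush look unmoved; on the first try at the oblong pot the fingers closed through its walls with no force and without moving it (the second try held normally), and I viewed 15 pictures, one over the limit of 14.

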